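Square up the menu plates at the serving window

TASK

Tap the untidy pile of five menu plates square in its corner stand, every plate flush against both blue fences. Then set the brass weight upright on the middle of the pile, gently, to hold it, and leave the service bell and the topping tub where they stand.

Things in the scene. Friction and masses are not known exactly. Their poses are not given: they have to be found in the camera images.
- stand: fixed corner stand, yaw varies: base 12 mm thick, two upright blue fences 8 mm thick, 48 mm high. Origin on the counter under the squared pile's centre. Back fence's inner face at x = +50 mm (own frame; y -58 to 78), side fence's at y = +70 mm (x -38 to 58). The other sides are open; the base ends at x = -38 and y = -58 mm, so squared plates overhang it by 12 mm
- menu_1: hard plastic menu plate, yellow (bottom of the pile), number 1 of 5 from the bottom; 100 mm along its x, 140 mm along its y, 6 mm thick, 100 g; origin at the centre of its underside, 12 mm above the counter in the pile; lies with its x and y roughly along the stand's. Squared, its origin is straight above the stand's
- menu_2: hard plastic menu plate, red, number 2 of 5 from the bottom; 100 mm along its x, 140 mm along its y, 6 mm thick, 100 g; origin at the centre of its underside, 18 mm above the counter in the pile; lies with its x and y roughly along the stand's. Squared, its origin is straight above the stand's
- menu_3: hard plastic menu plate, white, number 3 of 5 from the bottom; 100 mm along its x, 140 mm along its y, 6 mm thick, 100 g; origin at the centre of its underside, 24 mm above the counter in the pile; lies with its x and y roughly along the stand's. Squared, its origin is straight above the stand's
- menu_4: hard plastic menu plate, green, number 4 of 5 from the bottom; 100 mm along its x, 140 mm along its y, 6 mm thick, 100 g; origin at the centre of its underside, 30 mm above the counter in the pile; lies with its x and y roughly along the stand's. Squared, its origin is straight above the stand's
- menu_5: hard plastic menu plate, yellow with a red band and pale bars printed on it (top of the pile), number 5 of 5 from the bottom; 100 mm along its x, 140 mm along its y, 6 mm thick, 100 g; origin at the centre of its underside, 36 mm above the counter in the pile; lies with its x and y roughly along the stand's. Squared, its origin is straight above the stand's
- weight: brass weight, about 0.4 kg: disc 60 mm across and 20 mm high, on it a steel neck 16 mm across up to 30 mm, then a black plastic round knob 26 mm across from 30 to 60 mm above the underside; origin at the centre of its underside, z up
- bell: bystander: steel service bell, 80 mm across, 51 mm high; origin at the centre of its underside
- tub: bystander: low white topping tub, orange inside, 80 mm across, 55 mm high; origin at the centre of its underside
Things that resemble listed ones, but are neither listed nor needed, are in the scene too. What is shaped like the weight but green or purple is not meant.

How it is judged (in metres and radians):
On the way, in this order (a step that is already met when the one before it is completed fails the run):
1. all five plates are flush with both fences (x of menu_1 in the frame of stand between -0.0025 and 0.0025 m and y of menu_1 in the frame of stand between -0.0025 and 0.0025 m and z of menu_1 in the frame of stand between 0.009 and 0.015 m and angle between the y axis of each of menu_1, menu_2, menu_3, menu_4, menu_5 and the y axis of stand, either way round below 0.03 rad and x of menu_2 in the frame of stand between -0.0025 and 0.0025 m and y of menu_2 in the frame of stand between -0.0025 and 0.0025 m and z of menu_2 in the frame of stand between 0.015 and 0.021 m and x of menu_3 in the frame of stand between -0.0025 and 0.0025 m and y of menu_3 in the frame of stand between -0.0025 and 0.0025 m and z of menu_3 in the frame of stand between 0.021 and 0.027 m and x of menu_4 in the frame of stand between -0.0025 and 0.0025 m and y of menu_4 in the frame of stand between -0.0025 and 0.0025 m and z of menu_4 in the frame of stand between 0.027 and 0.033 m and x of menu_5 in the frame of stand between -0.0025 and 0.0025 m and y of menu_5 in the frame of stand between -0.0025 and 0.0025 m and z of menu_5 in the frame of stand between 0.033 and 0.039 m), for 0.2 s.
2. the weight stands on the middle of the top plate (z of weight in the frame of menu_5 between 0.003 and 0.009 m and horizontal distance between weight and menu_5 below 0.025 m and angle between weight's own z axis and vertical below 0.1 rad and contact force between weight and menu_5 above 1 N), for 0.2 s.
At the end, for the whole second after the job is handed in: Every plate lies in its place in the pile (height within 3 mm), within 2.5 mm of flush against both fences and within 0.03 rad of parallel to them; the weight stands upright (within 0.1 rad) on the top plate, within 25 mm of its centre; all at rest (all of step 1 and all of step 2 and linear speed of each of menu_1, menu_2, menu_3, menu_4, menu_5, weight below 0.01 m/s); the robot touches nothing.
It fails at once if the bell or the tub was moved by more than 20 mm (distance of any of bell, tub from where it was at the start of the episode above 0.02 m).
It fails at once if the weight was banged or pressed down on the pile (over 60 N) (contact force between weight and menu_5 above 60 N).
It also fails if it takes over 67 s, if anything falls off the work surface, if the arm or the gripper's body presses on something with over 40 N, if the wrist force passes 120 N, or if a joint passes its speed limit or range.

ROBOT

A 6-joint arm with a two-finger parallel gripper is mounted at the origin on the work surface. World frame = base frame: x ahead of the robot, y to its left, z up, the work surface at z = 0. Lengths are in mm, angles in rad, forces in N, time in s.
With the tool pointing down it reaches from about 350 to 775 mm from the base axis. Payload 7.3 kg.
Tool frame: the origin (TCP) lies midway between the tips of the shut fingers; the grasp point (between the pads) lies 19 mm behind it; x points along the fingers, y is the direction in which the jaws open and shut, and the axes are right-handed (so a half turn about x gives the same grasp; the last joint's range is limited). The gripper opens to 92 mm and grips with 3 to 60 N. Pads are 19 mm wide; open, the fingers measure 130 mm over their backs; the gripper's body (75 mm by 190 mm) begins 47 mm behind the grasp point.
Start: joints at [1.031, 0.342, 1.524, -0, 1.275, -0.146], TCP at [201.43, 484.841, 226.741] pointing down, gripper open.
Joint ranges: [-2.53, 2.53], [-0.77, 2.02], [0.04, 2.7], [-1, 4.14], [0.28, 2.66], [-3.11, 3.11]. Speed limits (rad/s): [2.57, 2.57, 3.14, 3.14, 3.14, 3.14].

INTERFACE

Orientations are given as [roll, pitch, yaw] about the fixed x, y, z axes, in that order (R = Rz(yaw) Ry(pitch) Rx(roll)).
In Python, from plant import bot gives the robot as it stands. The module is installed in compiled form; this text tells all that it offers.
- The arm moves only by the shell command python3 -m handwheel 'ROWS' [OPENING]. ROWS is JSON, a list that holds one entry, the list of rows, each a list of 4 numbers: the shift along the tool's x, y, z in cm, then the turn about the tool's x in rad. A call has 1 to 8 rows; each row shifts and turns the commanded pose from where the row before left it, along the tool's axes as they then stand; what a row does not reach is not made up. A row lasts 1/12 s, in which the tool goes at most 41.7 mm and 7.16 degrees, less where a joint would pass 70% of its speed; a pose out of reach is approached as far as the arm can. A call is refused whole if a number of a shift passes 4.17 or a number of a turn 0.125, either way. A call with a gripper value outside its range is refused whole. OPENING is the opening, from 0 (shut) to 1 (fully open), set as the call begins (- or left out, the last holds). The fingers move at their own pace and stop on an object; the grip force is fixed at half the most. Time passes only in rows, so rows that do not move let the fingers close. It gives the time, the measured TCP pose, the force and the opening at its end, in the units of the state.
- bot.get_obs(): the state, without advancing time (a new reading comes with each control period).
- bot.capture(name): name is "scene" or "top" or "wrist"; returns (picture, depth): 384x512x3 uint8, red, green, blue; 384x512 float32, mm along the optical axis (not along the pixel's ray), 0 where there is no reading.
- bot.camera_model(name): a dict with "fx", "fy", "cx", "cy" (pixels), "dist_coeffs" ([k1, k2, p1, p2, k3] as OpenCV has them; the pictures are not rectified), "position" and "rotation" of the camera in the world. Camera axes: x right, y down, z forward; pixel columns grow to the right and rows downward; lengths in mm; the calibration is good to about 2 mm. A picture is of the moment at which its call begins: read the wrist's pose just before it. camera_model takes no time and is no camera call; for the wrist camera it gives the pose at the moment of the call.
- bot.close_job(): hands the job in, once; it reports no verdict.
Trained networks look in the newest picture that a camera, given by its name, has taken for a name from the list of things; names that differ only in an ending like _2 or _b are one class to them, and where a whole thing is asked for, a point or a joint stands for the part that bears it (a point fixed in the world has none). Each returns a list of dicts, best first, with "conf" (0 to 1); they miss things now and then, are a little off and sometimes report something else, mostly with a low value. They report only what shows in the picture. A call takes as long as a camera call. They do not tell look-alikes from the thing itself.
- bot.find_in(camera, label): "bbox" ([left, top, width, height] in pixels, round what is visible of it).
- bot.spot_point(camera, label): "point" ([column, row] in pixels: a listed point, or the origin of a listed thing).
The state is a dict: "time": time; "joint_positions": joint angles; "dq": joint speeds; "tau": joint torques, N m; "tool_pos": TCP position; "tcp_rot": TCP orientation; "contact_force": force on the tool from outside, world axes, zero at the start; "moment": the same for the moment, N m; "grip_width": finger opening in mm.
Only numpy, scipy, OpenCV 4.12 (cv2) and the standard library are available. Lean on these libraries where they do the work, as an engineer would, in place of code of your own. Each camera call takes 0.05 s, during which the arm holds its last target.

## Working session

There is one attempt and no reset: what is moved stays moved. The work goes in short steps, Python scripts to look and compute and a shell command to move; the robot and the scene stay as the last step left them, time stands still between calls to the robot, and variables do not carry over. Pictures are saved under pics/ and viewed, and the job is handed in when it is done.

```bash
mkdir -p pics; ls; python3 - <<'E'
from plant import bot
import cv2
o=bot.get_obs();print(o)
for n in ["scene","top","wrist"]:
    p,d=bot.capture(n);cv2.imwrite(f"pics/{n}0.png",p[:,:,::-1])
    m=bot.camera_model(n);print(n,m)
    for l in (["stand","menu_1","weight","bell","tub"] if n!="wrist" else []):
        print(l,bot.find_in(n,l)[:4],bot.spot_point(n,l)[:3])
E
```

```text
pics
{'time': 0.0, 'joint_positions': array([ 1.03100461e+00,  3.42719563e-01,  1.52500359e+00, -5.97755842e-06,
        1.27539164e+00, -1.45982481e-01]), 'dq': array([-3.28266047e-05, -4.57219233e-04, -1.25724104e-03,  1.59004519e-04,
        1.09158471e-04, -6.71745884e-05]), 'tau': array([ 6.90835941e-05, -4.31248283e+01, -2.44219923e+01,  7.16757146e-02,
        5.59485052e-02, -1.42291224e-04]), 'tool_pos': array([201.21234075, 484.47853328, 226.05128665]), 'tcp_rot': array([-1.71302359,  1.56927418, -2.10683109]), 'contact_force': array([ 0.2402656 ,  0.21776496, -0.19397344]), 'moment': array([ 0.01108287, -0.00680338,  0.04848203]), 'grip_width': 91.70389418933024}
scene {'fx': 426.70704680627955, 'fy': 426.70704680627955, 'cx': 252.34783421524506, 'cy': 180.3913568373967, 'dist_coeffs': array([-0.0894537,  0.       ,  0.       ,  0.       ,  0.       ]), 'position': array([ 850.85394692, -455.93919659,  808.26211415]), 'rotation': array([-2.53740589,  0.00537874,  0.55642575])}
stand [{'bbox': [232.4, 170.7, 42.9, 69.3], 'conf': 0.97}] []
menu_1 [{'bbox': [185.8, 191.7, 50.
[... 1538 characters left out ...]
onf': 0.61}] [{'point': [316.1, 125.4], 'conf': 0.93}, {'point': [393.9, 174.2], 'conf': 0.91}, {'point': [353.1, 148.7], 'conf': 0.8}]
bell [{'bbox': [93.0, 175.7, 39.6, 34.9], 'conf': 0.81}] [{'point': [113.4, 193.2], 'conf': 0.75}, {'point': [380.8, 246.9], 'conf': 0.73}]
tub [{'bbox': [369.0, 230.6, 38.7, 34.6], 'conf': 0.91}] [{'point': [385.3, 245.7], 'conf': 0.96}]
wrist {'fx': 306.28912694820826, 'fy': 306.28912694820826, 'cx': 254.0670600031523, 'cy': 187.29843686705425, 'dist_coeffs': array([-0.0319521,  0.       ,  0.       ,  0.       ,  0.       ]), 'position': array([136.52247247, 511.79897551, 384.71748401]), 'rotation': array([2.87728381e+00, 1.11979328e-03, 1.17734285e+00])}
```

View pics/scene0.png

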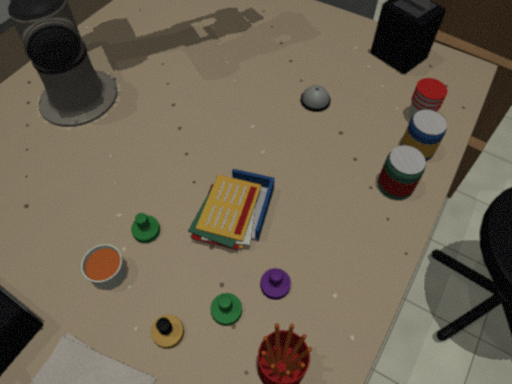

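View pics/top0.png

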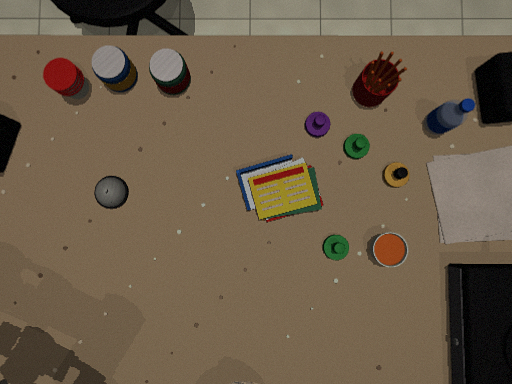

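View pics/wrist0.png

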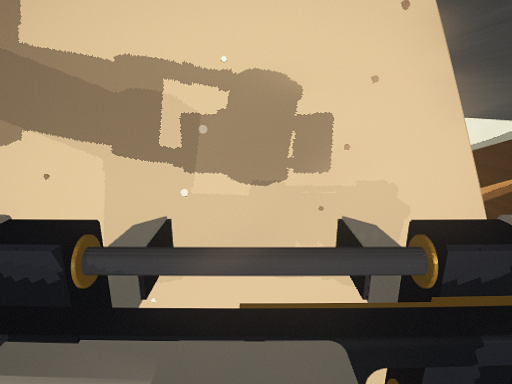

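```bash
cat > h.py <<'E'
import numpy as np,cv2
from scipy.spatial.transform import Rotation as R
from plant import bot
def cloud(n,m=None):
    p,d=bot.capture(n) if m is None else m[:2]
    c=bot.camera_model(n) if m is None else m[2]
    K=np.array([[c['fx'],0,c['cx']],[0,c['fy'],c['cy']],[0,0,1]])
    u,v=np.meshgrid(np.arange(512.),np.arange(384.))
    q=cv2.undistortPoints(np.stack([u,v],-1).reshape(-1,1,2),K,c['dist_coeffs']).reshape(384,512,2)
    P=np.dstack([q*d[...,None],d])
    W=P@R.from_euler('xyz',c['rotation']).as_matrix().T+c['position']
    W[d==0]=np.nan
    return p,d,W
def proj(n,pts,c=None):
    c=c or bot.camera_model(n)
    K=np.array([[c['fx'],0,c['cx']],[0,c['fy'],c['cy']],[0,0,1]])
    Rm=R.from_euler('xyz',c['rotation']).as_matrix().T
    return cv2.projectPoints(np.array(pts,float),cv2.Rodrigues(Rm)[0],-Rm@c['position'],K,c['dist_coeffs'])[0].reshape(-1,2)
E
python3 - <<'E'
from h import *
for n,box in (("top",(150,230,225,335)),("scene",(160,260,180,285))):
    p,d,W=cloud(n); np.savez(f"{n}.npz",p=p,d=d,W=W)
    a,b,c,e=box
    hsv=cv2.cvtColor(p,cv2.COLOR_RGB2HSV)
    m=np.zeros(d.shape,bool);m[a:b,c:e]=1
    blue=m&(hsv[...,0]>100)&(hsv[...,0]<130)&(hsv[...,1]>110)
    B=W[blue];B=B[~np.isnan(B[:,0])]
    print(n,blue.sum(),np.percentile(B[:,2],[5,25,50,75,95]))
    T=B[B[:,2]>38]
    print(T.min(0),T.max(0))
    ct=W[m&~blue]; print("plate/ground z hist",np.histogram(ct[:,2],bins=np.arange(-10,70,5)))
    if n=="top":
        for c in [(397,175),(336,247),(389,250),(112,192)]: print(c,W[c[1],c[0]])
    else:
        for c in [(165,325)]: print(c,W[c[1],c[0]])
    x=p[a:b,c if False else box[2]:e]
    cv2.imwrite(f"pics/{n}_zoom.png",cv2.resize(p[a:b,box[2]:e,::-1],None,fx=6,fy=6,interpolation=cv2.INTER_CUBIC))
E
```

```text
top 348 [34.61652443 45.30809982 46.90691905 48.58985437 50.24467717]
[ 514.55098519 -110.18692261   38.15981265] [640.442526    17.53764429  51.92046329]
plate/ground z hist (array([  93, 2887, 1718,  127,  327,   33,   78,   98,  226,  868, 1867,
        103,    0,    0,    0]), array([-10,  -5,   0,   5,  10,  15,  20,  25,  30,  35,  40,  45,  50,
        55,  60,  65]))
(397, 175) [ 593.20944231 -350.825008     57.92919023]
(336, 247) [ 429.31540066 -209.65044252   59.03782841]
(389, 250) [ 422.42892395 -333.01384702   44.33272824]
(112, 192) [553.33355956 306.518943    38.68090716]
scene 533 [26.55094424 36.58988348 45.43909114 47.60179842 49.18547472]
[ 517.87176047 -111.6430141    38.04589769] [644.86928767  17.69179887  50.82191521]
plate/ground z hist (array([   1, 3460, 2275,   52,  269,   54,  180,  204,  268,  628, 2442,
         92,    2,    0,    0]), array([-10,  -5,   0,   5,  10,  15,  20,  25,  30,  35,  40,  45,  50,
        55,  60,  65]))
(165, 325) [ 606.44454754 -360.48109529   58.53903786]
```

```bash
cat > fit.py <<'E'
from h import *
from scipy.optimize import minimize
def bluepts(p,W):
    hsv=cv2.cvtColor(p,cv2.COLOR_RGB2HSV)
    b=(hsv[...,0]>100)&(hsv[...,0]<130)&(hsv[...,1]>110)
    b&=(W[...,2]>43)&(W[...,2]<53)&(W[...,0]>480)&(W[...,0]<680)&(W[...,1]>-140)&(W[...,1]<50)
    return W[b]
def fitstand(B,x0):
    def cost(q):
        c,s=np.cos(q[2]),np.sin(q[2])
        X=B[:,0]-q[0];Y=B[:,1]-q[1]
        x=c*X+s*Y;y=-s*X+c*Y
        def rd(x0,x1,y0,y1):
            dx=np.abs(x-(x0+x1)/2)-(x1-x0)/2;dy=np.abs(y-(y0+y1)/2)-(y1-y0)/2
            return np.hypot(np.maximum(dx,0),np.maximum(dy,0))+0.1*np.abs(np.maximum(dx,dy)+4)
        D=np.minimum(rd(50,58,-58,78),rd(-38,58,70,78))
        return np.sum(np.minimum(D,6)**1.0)/len(x)
    best=None
    for dx in (-8,0,8):
        for dy in (-8,0,8):
            for dw in (-.08,0,.08):
              r=minimize(cost,[x0[0]+dx,x0[1]+dy,x0[2]+dw],method='Nelder-Mead',options=dict(maxiter=1500,xatol=.01,fatol=1e-5))
              if best is None or r.fun<best.fun: best=r
    return best
E
python3 - <<'E'
from fit import *
for n in ("top","scene"):
    z=np.load(n+".npz");B=bluepts(z['p'],z['W'])
    r=fitstand(B,[572,-58,0.27]);print(n,len(B),r.x,r.fun)
    # weight
    W=z['W'];p=z['p']
    b=(W[...,2]>40)&(W[...,2]<66)&(np.hypot(W[...,0]-597,W[...,1]+355)<35); print("knob",W[b].mean(0),b.sum(), W[b].min(0),W[b].max(0))
    b=(W[...,2]>12)&(W[...,2]<25)&(np.hypot(W[...,0]-597,W[...,1]+355)<50); print("disc",W[b].mean(0),b.sum(), W[b].min(0),W[b].max(0))
E
```

```text
top 307 [ 5.70486364e+02 -7.20466135e+01  2.87353637e-01] 0.19102771119455153
knob [ 598.59631245 -359.56340815   56.64559299] 124 [ 585.86951516 -375.0180329    40.49190152] [ 612.14745445 -348.78735087   62.49171453]
disc [ 597.40929552 -357.03429321   19.15128143] 374 [ 569.43093643 -389.78528235   12.22929105] [ 628.65522611 -331.68638014   23.9332742 ]
scene 314 [ 5.74810266e+02 -7.29430204e+01  2.97805668e-01] 0.1920243421745951
knob [ 603.4896578  -362.28377834   57.00636911] 211 [ 588.89067049 -374.16006121   41.00395283] [ 614.44241911 -349.11705091   63.42054395]
disc [ 606.38980427 -363.15107856   19.57146065] 624 [ 571.44499611 -390.92584407   12.30210021] [ 630.80276359 -330.99201733   23.57794267]
```

View pics/top_zoom.png

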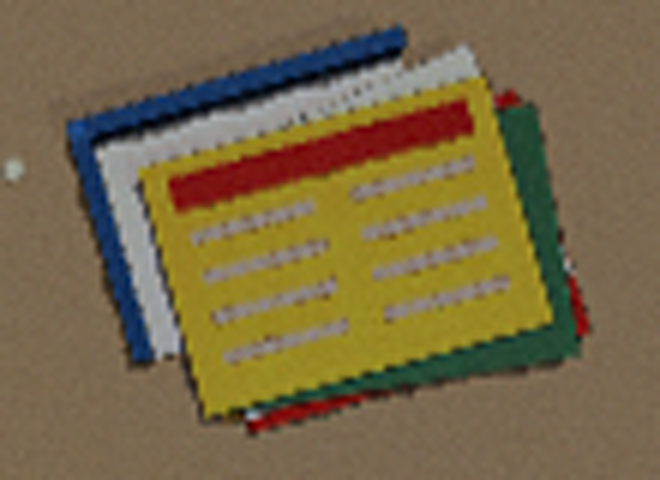

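View pics/scene_zoom.png

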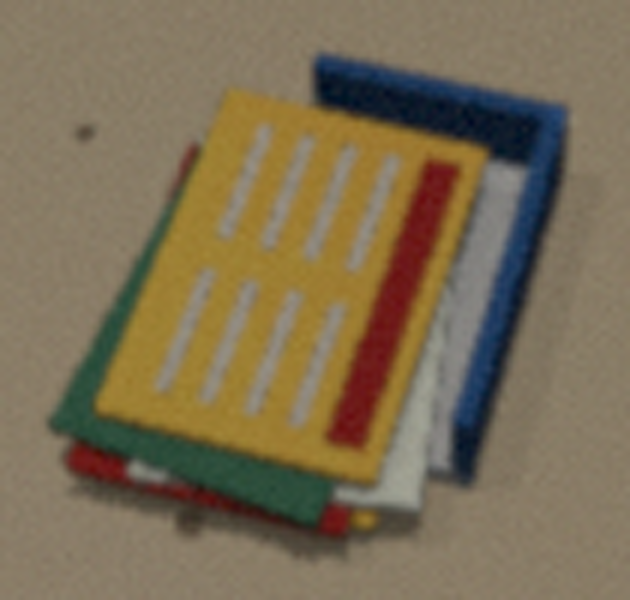

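```bash
cat > rel.py <<'E'
from h import *
S=np.array([572.5,-72.5]);YAW=0.29
def toS(w): 
    c,s=np.cos(YAW),np.sin(YAW);d=np.asarray(w)[:2]-S
    return np.array([c*d[0]+s*d[1],-s*d[0]+c*d[1]])
def toW(q):
    c,s=np.cos(YAW),np.sin(YAW);return S+np.array([c*q[0]-s*q[1],s*q[0]+c*q[1]])
def st(v=True):
    o=bot.get_obs();M=R.from_euler('xyz',o['tcp_rot']).as_matrix()
    z=M[:,2];a=np.arctan2(z[1],z[0])
    if v: print("t%.2f"%o['time'],"tcp",o['tool_pos'].round(1),"S",toS(o['tool_pos']).round(1),"zdir-yaw %.3f"%(a-YAW),"x",M[:,0].round(3),"y",M[:,1].round(2),"F",o['contact_force'].round(1),"w%.1f"%o['grip_width'],"j6 %.2f"%o['joint_positions'][5])
    return o,M
def go(target,M=None):
    o,M=st();d=np.asarray(target)-o['tool_pos'];print("need cm tool xyz",(M.T@d/10).round(2))
E
python3 - <<'E'
from rel import *
st()
z=np.load("top.npz");W=z['W']
for c in [(318,124),(357,146),(336,247),(389,250),(397,175),(112,192)]:
    w=W[c[1],c[0]];print(c,w.round(0),toS(w).round(0))
go([*toW([-110,-8]),110])
E
```

```text
t1.25 tcp [201.4 484.8 226.7] S [-196.2  640.2] zdir-yaw -0.684 x [ 0.  0. -1.] y [0.38 0.92 0.  ] F [0.3 0.  0.4] w91.7 j6 -0.15
(318, 124) [ 711. -171.   60.] [ 104. -134.]
(357, 146) [ 660. -260.   59.] [  30. -205.]
(336, 247) [ 429. -210.   59.] [-176.  -90.]
(389, 250) [ 422. -333.   44.] [-218. -207.]
(397, 175) [ 593. -351.   58.] [ -60. -273.]
(112, 192) [553. 307.  39.] [ 90. 369.]
t1.25 tcp [201.4 484.8 226.7] S [-196.2  640.2] zdir-yaw -0.684 x [ 0.  0. -1.] y [0.38 0.92 0.  ] F [0.3 0.  0.4] w91.7 j6 -0.15
need cm tool xyz [ 11.67 -44.8   47.63]
```

```bash
python3 -m handwheel '[[[0,0,0,-0.114],[0,0,0,-0.114],[0,0,0,-0.114],[0,0,0,-0.114],[0,0,0,-0.114],[0,0,0,-0.114],[0,0,0,0]]]' 0.75; python3 - <<'E'
from rel import *
go([*toW([-110,-8]),226])
E
```

```text
time: 1.83
tool_pos: [201.4, 484.8, 226.7]
tcp_rot: [-0.808, 1.571, -0.514]
contact_force: [0.1, 0.0, 0.2]
grip_width: 69.0
t1.83 tcp [201.4 484.8 226.7] S [-196.2  640.1] zdir-yaw 0.004 x [ 0. -0. -1.] y [-0.29  0.96 -0.  ] F [0.1 0.  0.2] w69.0 j6 -0.83
need cm tool xyz [  0.07 -64.85   8.35]
```

```bash
python3 -m handwheel '[[[0,-2,0.5,0],[0,-4,0.6,0],[0,-4.1,0.6,0],[0,-4.1,0.6,0],[0,-4.1,0.6,0],[0,-4.1,0.6,0],[0,-4.1,0.6,0],[0,-4.1,0.6,0]]]'; python3 -m handwheel '[[[0,-4.1,0.6,0],[0,-4.1,0.6,0],[0,-4.1,0.6,0],[0,-4.1,0.6,0],[0,-4.1,0.6,0],[0,-4.1,0.6,0],[0,-4.1,0.6,0],[0,-2,0.3,0]]]';python3 - <<'E'
from rel import *
go([*toW([-110,-8]),226])
E
```

```text
time: 2.5
tool_pos: [334.4, 203.3, 227.0]
tcp_rot: [0.136, 1.57, 0.423]
contact_force: [1.2, 0.5, 0.6]
grip_width: 68.5
time: 3.17
tool_pos: [466.5, -80.4, 226.7]
tcp_rot: [-1.083, 1.569, -0.799]
contact_force: [0.7, 0.4, 0.5]
grip_width: 68.6
t3.17 tcp [466.5 -80.4 226.7] S [-103.8   22.7] zdir-yaw -0.007 x [ 0.001 -0.001 -1.   ] y [-0.28  0.96 -0.  ] F [0.7 0.4 0.5] w68.6 j6 -2.19
need cm tool xyz [ 0.08 -3.08 -0.6 ]
```

```bash
python3 -m handwheel '[[[0,-3.1,-0.6,0],[0,0,-3,0],[0,0,0,0]]]'; python3 - <<'E'
from fit import *
from rel import *
st()
p,d,W=cloud("wrist");cv2.imwrite("pics/w1.png",p[:,:,::-1])
B=bluepts(p,W)
r=fitstand(B,[572,-72,0.29]);print(len(B),r.x,r.fun,np.median(B[:,2]))
go([*toW([-110,-8]),120])
E
```

```text
time: 3.42
tool_pos: [436.4, -117.9, 225.8]
tcp_rot: [2.672, 1.567, 2.955]
contact_force: [0.8, 0.4, -0.1]
grip_width: 69.0
t3.42 tcp [ 436.4 -117.9  225.8] S [-143.4   -4.6] zdir-yaw -0.007 x [-0.004  0.001 -1.   ] y [-0.28  0.96  0.  ] F [ 0.8  0.4 -0.1] w69.0 j6 -2.29
190 [ 5.48507729e+02 -7.87172791e+01  2.99310670e-01] 0.20586627659435966 48.64830344871754
t3.47 tcp [ 437.9 -117.1  226.3] S [-141.7   -4.3] zdir-yaw -0.006 x [-0.002  0.001 -1.   ] y [-0.28  0.96  0.  ] F [0.1 0.8 0. ] w68.7 j6 -2.29
need cm tool xyz [10.63 -0.36  3.19]
```

View pics/w1.png

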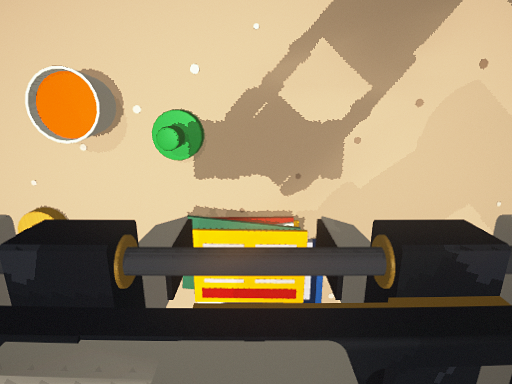

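```bash
python3 -m handwheel '[[[3,0,1.5,0],[4,0,1.7,0],[4,-0.3,0,0],[4,0,0,0],[3,0,0,0],[2,0,0,0],[1,0,0,0],[0,0,0,0]]]'; python3 - <<'E'
from rel import *
go([*toW([-110,-8]),9])
E
```

```text
time: 4.13
tool_pos: [469.6, -109.3, 16.7]
tcp_rot: [2.397, 1.567, 2.686]
contact_force: [-0.8, 1.0, -0.1]
grip_width: 68.6
t4.13 tcp [ 469.6 -109.3   16.7] S [-109.1   -5.8] zdir-yaw -0.001 x [-0.003  0.001 -1.   ] y [-0.29  0.96  0.  ] F [-0.8  1.  -0.1] w68.6 j6 -2.25
need cm tool xyz [ 0.77 -0.22 -0.08]
```

```bash
python3 -m handwheel '[[[0.7,0,0,0],[0,0,0.5,0],[0,0,0.5,0],[0,0,0.5,0],[0,0,0.5,0],[0,0,0.5,0],[0,0,0.5,0],[0,0,0.5,0]]]'; python3 -m handwheel '[[[0,0,0.3,0],[0,0,0.2,0],[0,0,0,0],[0,0,0,0]]]'; python3 - <<'E'
from rel import *
st()
p,d,W=cloud("top");cv2.imwrite("pics/t2.png",cv2.resize(p[140:240,215:345,::-1],None,fx=6,fy=6,interpolation=cv2.INTER_CUBIC))
E
```

```text
time: 4.8
tool_pos: [503.8, -99.9, 11.4]
tcp_rot: [2.653, 1.57, 2.943]
contact_force: [-1.8, -0.8, 1.5]
grip_width: 68.5
time: 5.13
tool_pos: [508.9, -98.6, 11.3]
tcp_rot: [-0.294, 1.57, -0.004]
contact_force: [-0.8, 1.2, -0.2]
grip_width: 68.8
t5.13 tcp [508.9 -98.6  11.3] S [-68.4  -6.9] zdir-yaw 0.000 x [ 0.001 -0.    -1.   ] y [-0.29  0.96 -0.  ] F [-0.8  1.2 -0.2] w68.8 j6 -2.20
```

View pics/t2.png

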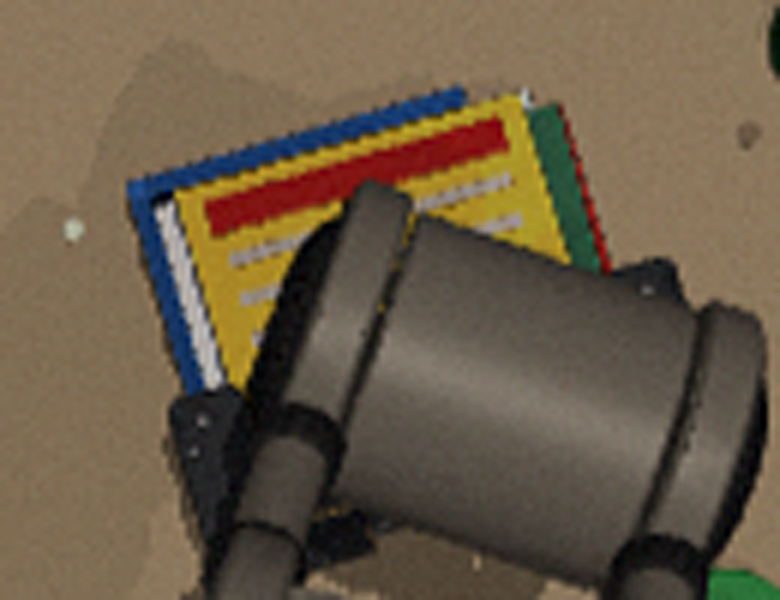

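```bash
python3 -m handwheel '[[[0,0,0.2,0],[0,0,0.2,0],[0,0,0.1,0],[0,0,0.1,0],[0,0,0,0]]]';python3 -m handwheel '[[[0,0,0.1,0],[0,0,0,0]]]'; python3 -c "
from rel import *
st()"
```

```text
time: 5.6
tool_pos: [514.4, -96.9, 11.3]
tcp_rot: [1.77, 1.571, 2.06]
contact_force: [-2.7, 0.0, -0.3]
grip_width: 68.7
time: 5.77
tool_pos: [515.2, -96.6, 11.3]
tcp_rot: [2.211, 1.57, 2.501]
contact_force: [-2.6, 0.0, 0.6]
grip_width: 68.5
t5.77 tcp [515.2 -96.6  11.3] S [-61.8  -6.7] zdir-yaw 0.000 x [-0.  0. -1.] y [-0.29  0.96  0.  ] F [-2.6  0.   0.6] w68.5 j6 -2.19
```

```bash
for i in 1 2 3; do :; done; python3 -m handwheel '[[[0,0,0.1,0],[0,0,0,0]]]'; python3 -m handwheel '[[[0,0,0.1,0],[0,0,0,0]]]'; python3 -m handwheel '[[[0,0,0.05,0],[0,0,0,0]]]'; python3 -c "
from rel import *
st()"
```

```text
time: 5.93
tool_pos: [515.2, -96.5, 11.2]
tcp_rot: [2.79, 1.568, 3.08]
contact_force: [-7.1, -2.6, 2.8]
grip_width: 68.7
time: 6.1
tool_pos: [515.1, -96.4, 11.1]
tcp_rot: [2.806, 1.566, 3.096]
contact_force: [-10.0, -4.5, 4.9]
grip_width: 69.2
time: 6.27
tool_pos: [515.1, -96.4, 11.1]
tcp_rot: [2.806, 1.566, 3.096]
contact_force: [-11.2, -6.1, 5.0]
grip_width: 68.9
t6.27 tcp [515.1 -96.4  11.1] S [-61.8  -6.5] zdir-yaw -0.000 x [-0.005  0.    -1.   ] y [-0.29  0.96  0.  ] F [-11.2  -6.1   5. ] w68.9 j6 -2.19
```

```bash
python3 -m handwheel '[[[0,0,0.15,0],[0,0,0,0],[0,0,0,0]]]'; python3 -m handwheel '[[[0,0,-0.5,0],[0,0,-1,0],[0,0,-2,0],[0,0,-2,0],[0,0,0,0]]]'; python3 - <<'E'
from rel import *
go([*toW([-5,-130]),100])
E
```

```text
time: 6.52
tool_pos: [515.0, -96.2, 10.8]
tcp_rot: [2.807, 1.562, 3.097]
contact_force: [-17.2, -8.4, 7.1]
grip_width: 69.2
time: 6.93
tool_pos: [464.0, -111.3, 11.2]
tcp_rot: [2.38, 1.569, 2.669]
contact_force: [-0.5, 1.0, -0.5]
grip_width: 68.8
t6.93 tcp [ 464.  -111.3   11.2] S [-115.1   -6.2] zdir-yaw -0.001 x [-0.002  0.001 -1.   ] y [-0.29  0.96  0.  ] F [-0.5  1.  -0.5] w68.8 j6 -2.26
need cm tool xyz [ -8.9  -12.37  11.01]
```

```bash
python3 -m handwheel '[[[-4,0,0,0],[-4,0,0,0],[-2,-4,0,0],[0,-4,0,0],[0,-4,0,0],[0,0,0,0.12],[0,0,0,0.12],[0,0,0,0.12]]]' 0.45;python3 -m handwheel '[[[0,0,0,0.12],[0,0,0,0.12],[0,0,0,0.12],[0,0,0,0.12],[0,0,0,0.12],[0,0,0,0.12],[0,0,0,0.12],[0,0,0,0.12]]]'; python3 -m handwheel '[[[0,0,0,0.12],[0,0,0,0.12],[0,0,0,0.01],[0,0,0,0]]]';  python3 - <<'E'
from rel import *
go([*toW([-7,-140]),110])
p,d,W=cloud("top");cv2.imwrite("pics/t3.png",cv2.resize(p[140:240,215:345,::-1],None,fx=6,fy=6,interpolation=cv2.INTER_CUBIC))
E
```

```text
time: 7.6
tool_pos: [501.2, -224.7, 110.2]
tcp_rot: [-0.223, 1.568, -0.3]
contact_force: [0.7, 0.0, -1.8]
grip_width: 41.3
time: 8.27
tool_pos: [501.3, -223.8, 110.4]
tcp_rot: [0.714, 1.568, -0.321]
contact_force: [0.0, -0.0, 0.5]
grip_width: 41.2
time: 8.6
tool_pos: [500.9, -223.7, 110.3]
tcp_rot: [0.961, 1.569, -0.316]
contact_force: [-0.1, 0.3, -0.0]
grip_width: 41.2
t8.60 tcp [ 500.9 -223.7  110.3] S [-111.9 -124.4] zdir-yaw -1.567 x [ 0.002 -0.001 -1.   ] y [0.96 0.29 0.  ] F [-0.1  0.3 -0. ] w41.2 j6 -0.85
need cm tool xyz [ 0.04 10.48  1.6 ]
```

View pics/t3.png

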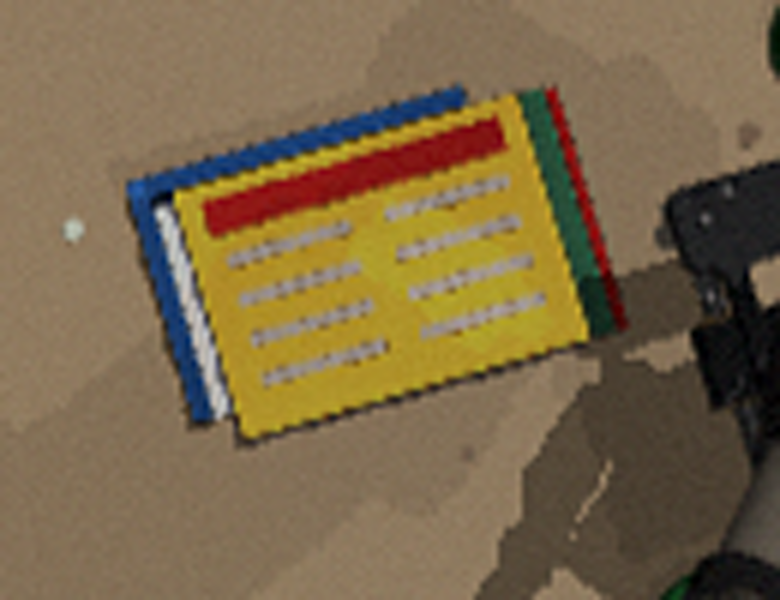

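```bash
python3 -m handwheel '[[[0,4,0.2,0],[0,4,0.2,0],[0,2.5,0,0],[3,0,0,0],[3.5,0,0,0],[2.4,0,0,0],[1,0,0,0],[0,0,0,0]]]'; python3 -m handwheel '[[[0,0,-1,0],[0,0,-0.7,0],[0,0,-0.5,0],[0,0,-0.5,0],[0,0,-0.5,0],[0,0,-0.5,0],[0,0,-0.3,0],[0,0,0,0]]]';  python3 - <<'E'
from rel import *
st()
E
```

```text
time: 9.32
tool_pos: [600.3, -196.6, 8.3]
tcp_rot: [-2.336, 1.566, 2.669]
contact_force: [-0.4, -0.2, 0.0]
grip_width: 41.5
time: 9.98
tool_pos: [590.3, -158.5, 11.4]
tcp_rot: [1.221, 1.57, -0.058]
contact_force: [0.2, -0.0, -0.0]
grip_width: 41.6
t9.98 tcp [ 590.3 -158.5   11.4] S [ -7.6 -87.5] zdir-yaw -1.569 x [ 0.001 -0.    -1.   ] y [0.96 0.29 0.  ] F [ 0.2 -0.  -0. ] w41.6 j6 -0.68
```

```bash
python3 -m handwheel '[[[0.2,0,-0.2,0],[0,0,-0.2,0],[0,0,-0.1,0],[0,0,-0.1,0],[0,0,0,0]]]'; python3 -m handwheel '[[[0,0,-0.1,0],[0,0,0,0]]]'; python3 -m handwheel '[[[0,0,-0.1,0],[0,0,0,0]]]';python3 -m handwheel '[[[0,0,-0.1,0],[0,0,0,0]]]';  python3 - <<'E'
from rel import *
st()
E
```

```text
time: 10.4
tool_pos: [588.4, -153.2, 8.8]
tcp_rot: [-2.5, 1.57, 2.503]
contact_force: [1.5, -1.7, -0.2]
grip_width: 41.4
time: 10.57
tool_pos: [588.0, -152.2, 8.8]
tcp_rot: [-2.404, 1.57, 2.599]
contact_force: [0.9, -2.6, -0.4]
grip_width: 41.4
time: 10.73
tool_pos: [587.7, -151.2, 8.8]
tcp_rot: [-2.464, 1.57, 2.539]
contact_force: [-0.4, -2.6, -1.0]
grip_width: 41.1
time: 10.9
tool_pos: [587.6, -150.8, 8.9]
tcp_rot: [0.004, 1.57, -1.275]
contact_force: [1.1, -5.0, -2.2]
grip_width: 41.5
t10.90 tcp [ 587.6 -150.8    8.9] S [ -7.9 -79.3] zdir-yaw -1.570 x [ 0.    -0.001 -1.   ] y [0.96 0.29 0.  ] F [ 1.1 -5.  -2.2] w41.5 j6 -0.67
```

```bash
python3 -m handwheel '[[[0,0,-0.1,0],[0,0,0,0]]]'; python3 -m handwheel '[[[0,0,-0.1,0],[0,0,0,0]]]';python3 -m handwheel '[[[0,0,-0.2,0],[0,0,0,0],[0,0,0,0]]]';  python3 - <<'E'
from rel import *
st()
E
python3 -m handwheel '[[[0,0,0.5,0],[0,0,1,0],[0,0,2,0],[0,0,2,0],[-4,0,0,0],[-4,0,0,0],[-4,0,0,0],[0,0,0,0]]]'
python3 - <<'E'
from rel import *
go([*toW([-110,-2]),110])
from fit import *
for n in ("top","scene"):
  p,d,W=cloud(n);s=(slice(140,240),slice(215,345)) if n=="top" else (slice(150,260),slice(170,300))
  cv2.imwrite(f"pics/{n}4.png",cv2.resize(p[s][:,:,::-1],None,fx=6,fy=6,interpolation=cv2.INTER_CUBIC))
E
```

```text
time: 11.07
tool_pos: [587.7, -150.7, 9.2]
tcp_rot: [0.234, 1.569, -1.046]
contact_force: [0.8, -7.8, -1.2]
grip_width: 41.6
time: 11.23
tool_pos: [587.7, -150.7, 9.4]
tcp_rot: [0.259, 1.567, -1.021]
contact_force: [1.0, -11.1, -1.4]
grip_width: 41.6
time: 11.48
tool_pos: [587.8, -150.7, 9.9]
tcp_rot: [0.308, 1.564, -0.972]
contact_force: [1.0, -17.6, -0.6]
grip_width: 41.1
t11.48 tcp [ 587.8 -150.7    9.9] S [ -7.7 -79.3] zdir-yaw -1.570 x [ 0.004 -0.006 -1.   ] y [0.96 0.29 0.  ] F [  1.  -17.6  -0.6] w41.1 j6 -0.66
time: 12.15
tool_pos: [606.2, -200.7, 137.6]
tcp_rot: [0.91, 1.557, -0.369]
contact_force: [0.4, -0.2, 0.4]
grip_width: 41.1
t12.15 tcp [ 606.2 -200.7  137.6] S [  -4.4 -132.5] zdir-yaw -1.570 x [ 0.012 -0.005 -1.   ] y [0.96 0.29 0.01] F [ 0.4 -0.2  0.4] w41.1 j6 -0.73
need cm tool xyz [  2.54 -10.57 -13.09]
```

View pics/top4.png

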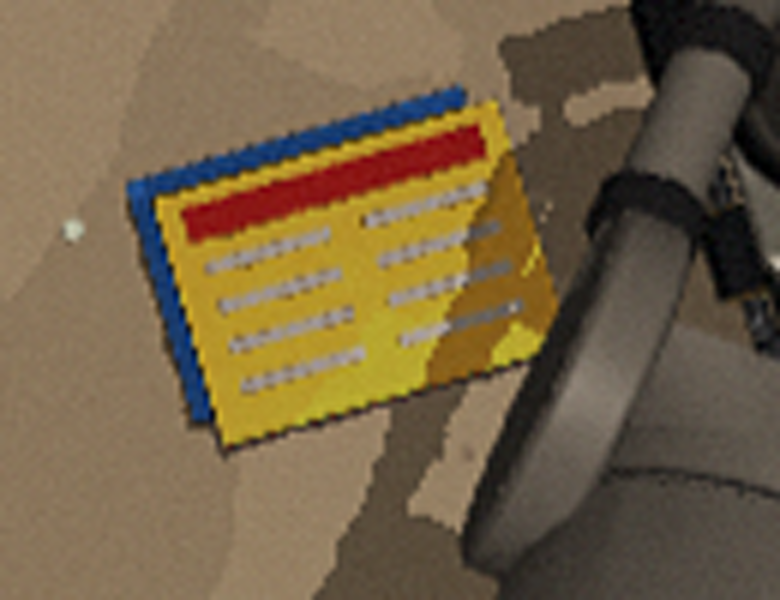

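View pics/scene4.png

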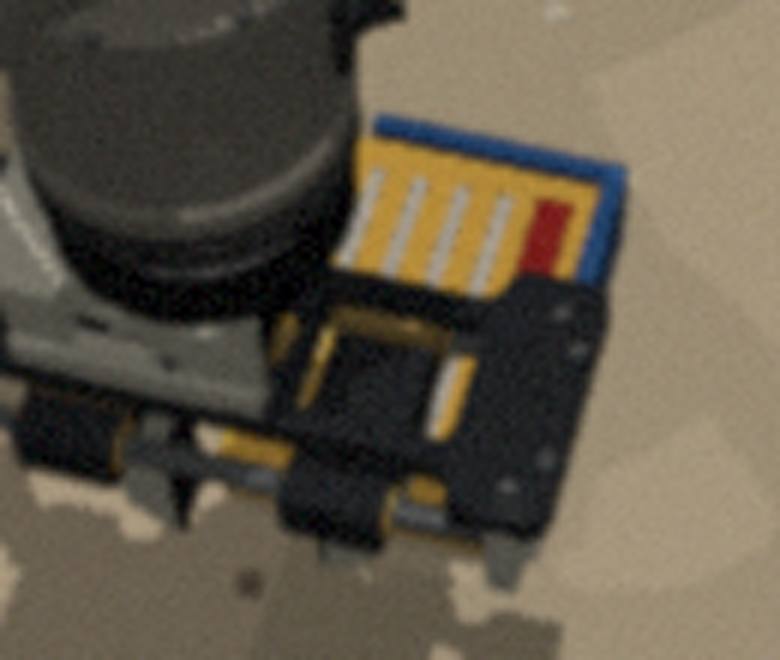

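```bash
python3 -m handwheel '[[[0,-4,0,0],[0,-4,0,0],[0,-3,0,0],[0,0,0,-0.12],[0,0,0,-0.12],[0,0,0,-0.12],[0,0,0,-0.12],[0,0,0,-0.12]]]' 0.75; python3 -m handwheel '[[[0,0,0,-0.12],[0,0,0,-0.12],[0,0,0,-0.12],[0,0,0,-0.12],[0,0,0,-0.12],[0,0,0,-0.12],[0,0,0,-0.12],[0,0,0,-0.12]]]';python3 -m handwheel '[[[0,4,0,-0.01],[0,4,0,0],[0,4,0,0],[0,1,0,0],[0,0,0,0],[0,0,0,0]]]';  python3 - <<'E'
from rel import *
go([*toW([-105,-2]),8])
p,d,W=cloud("top");cv2.imwrite("pics/t5.png",cv2.resize(p[140:240,215:345,::-1],None,fx=6,fy=6,interpolation=cv2.INTER_CUBIC))
p,d,W=cloud("scene");cv2.imwrite("pics/s5.png",cv2.resize(p[150:260,170:300,::-1],None,fx=6,fy=6,interpolation=cv2.INTER_CUBIC))
E
```

```text
time: 12.92
tool_pos: [495.8, -229.9, 127.2]
tcp_rot: [3.102, 1.567, 2.428]
contact_force: [0.2, 0.5, -0.3]
grip_width: 69.0
time: 13.58
tool_pos: [495.9, -229.9, 127.1]
tcp_rot: [2.156, 1.567, 2.442]
contact_force: [-0.5, -0.1, -0.6]
grip_width: 69.1
time: 14.08
tool_pos: [460.0, -105.9, 128.4]
tcp_rot: [2.495, 1.57, 2.787]
contact_force: [1.0, -0.3, -0.2]
grip_width: 69.0
t14.08 tcp [ 460.  -105.9  128.4] S [-117.4    0.2] zdir-yaw 0.002 x [-0.001  0.    -1.   ] y [-0.29  0.96  0.  ] F [ 1.  -0.3 -0.2] w69.0 j6 -2.25
need cm tool xyz [12.04 -0.23  1.25]
```

View pics/t5.png

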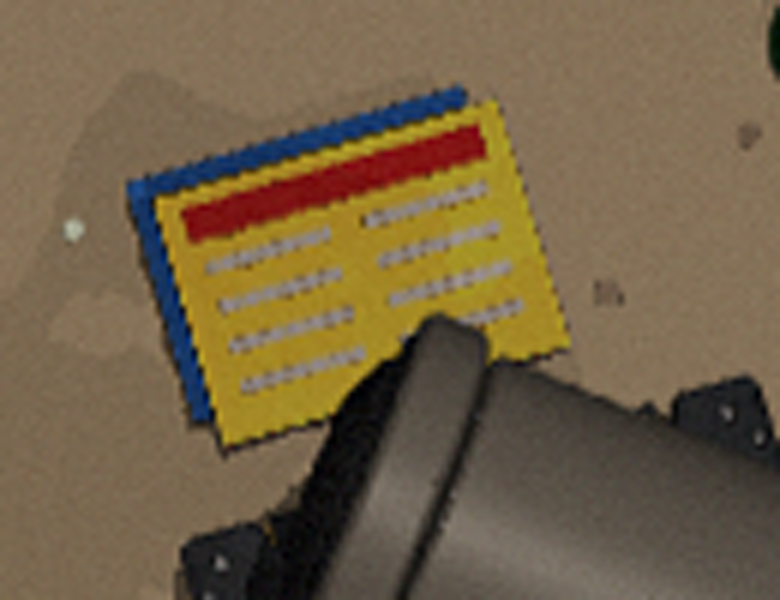

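View pics/s5.png

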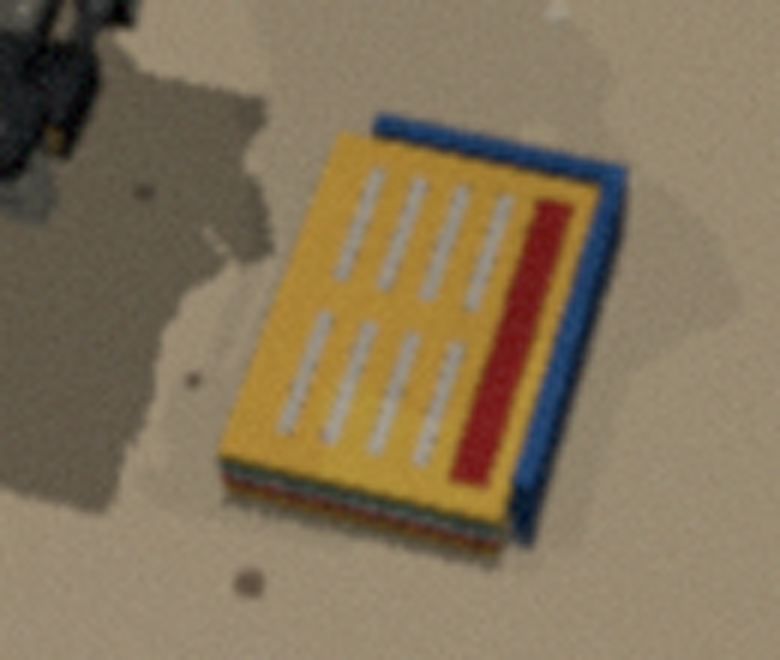

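The pile looks square: in the scene view the plate edges are coplanar and tight to both fences. I'll give one more light tap in x to confirm.

```bash
python3 -m handwheel '[[[3,0,0.5,0],[4,0,0.7,0],[3.5,-0.2,0,0],[1.4,0,0,0],[0,0,1,0],[0,0,1,0],[0,0,1,0],[0,0,0.5,0]]]'; python3 -m handwheel '[[[0,0,0.3,0],[0,0,0.2,0],[0,0,0.1,0],[0,0,0,0],[0,0,0,0]]]'; python3 -m handwheel '[[[0,0,0.1,0],[0,0,0.1,0],[0,0,0,0]]]'; python3 - <<'E'
from rel import *
st()
E
```

```text
time: 14.85
tool_pos: [509.0, -95.1, 11.6]
tcp_rot: [-0.581, 1.566, -0.291]
contact_force: [-0.3, -0.2, 0.4]
grip_width: 68.9
time: 15.27
tool_pos: [511.3, -92.9, 10.2]
tcp_rot: [-0.114, 1.571, 0.176]
contact_force: [0.5, 1.0, -0.1]
grip_width: 68.6
time: 15.52
tool_pos: [513.2, -92.3, 10.0]
tcp_rot: [2.338, 1.571, 2.628]
contact_force: [0.2, -0.8, 0.1]
grip_width: 68.9
t15.52 tcp [513.2 -92.3  10. ] S [-62.5  -2.1] zdir-yaw 0.000 x [-0.  0. -1.] y [-0.29  0.96  0.  ] F [ 0.2 -0.8  0.1] w68.9 j6 -2.19
```

```bash
python3 -m handwheel '[[[0,0,0.1,0],[0,0,0,0]]]'; python3 -m handwheel '[[[0,0,0.1,0],[0,0,0,0]]]'; python3 -m handwheel '[[[0,0,0.1,0],[0,0,0,0]]]'; python3 -m handwheel '[[[0,0,0.1,0],[0,0,0,0]]]';  python3 - <<'E'
from rel import *
st()
E
```

```text
time: 15.68
tool_pos: [513.8, -92.1, 9.9]
tcp_rot: [2.697, 1.57, 2.987]
contact_force: [-3.2, -1.6, 0.4]
grip_width: 69.0
time: 15.85
tool_pos: [513.8, -91.9, 9.7]
tcp_rot: [2.756, 1.568, 3.046]
contact_force: [-6.5, -4.0, 2.9]
grip_width: 68.9
time: 16.02
tool_pos: [513.7, -91.7, 9.5]
tcp_rot: [2.765, 1.565, 3.055]
contact_force: [-8.6, -4.7, 3.6]
grip_width: 68.8
time: 16.18
tool_pos: [513.7, -91.6, 9.4]
tcp_rot: [2.776, 1.563, 3.065]
contact_force: [-12.8, -7.4, 5.6]
grip_width: 68.8
t16.18 tcp [513.7 -91.6   9.4] S [-61.8  -1.5] zdir-yaw -0.000 x [-0.007  0.001 -1.   ] y [-0.29  0.96  0.  ] F [-12.8  -7.4   5.6] w68.8 j6 -2.18
```

```bash
python3 -m handwheel '[[[0,0,-0.5,0],[0,0,-1,0],[0,0,-2,0],[-4,0,-1,0],[-4,0,0,0],[-4,0,0,0],[-3,0,0,0],[0,0,0,0]]]' 1; python3 - <<'E'
from rel import *
go([599.5,-361.7,160])
E
```

```text
time: 16.85
tool_pos: [477.7, -105.2, 166.4]
tcp_rot: [-0.631, 1.558, -0.341]
contact_force: [0.8, -0.6, 0.2]
grip_width: 91.8
t16.85 tcp [ 477.7 -105.2  166.4] S [-100.2   -4.3] zdir-yaw 0.000 x [ 0.012 -0.004 -1.   ] y [-0.29  0.96 -0.01] F [ 0.8 -0.6  0.2] w91.8 j6 -2.24
need cm tool xyz [  0.9  -28.05   4.32]
```

```bash
python3 -m handwheel '[[[0,-3.9,0.6,0],[0,-4,0.6,0],[0,-4,0.6,0],[0,-4,0.6,0],[0,-4,0.6,0],[0,-4,0.6,0],[0,-4,0.6,0],[0,0,0,0]]]'; python3 - <<'E'
from rel import *
go([599.5,-361.7,26])
p,d,W=cloud("wrist");cv2.imwrite("pics/w6.png",p[:,:,::-1])
p,d,W=cloud("top");cv2.imwrite("pics/t6.png",p[:,:,::-1])
E
```

```text
time: 17.52
tool_pos: [595.4, -366.1, 157.0]
tcp_rot: [-1.452, 1.568, -1.166]
contact_force: [-0.8, 1.8, -0.4]
grip_width: 91.5
t17.52 tcp [ 595.4 -366.1  157. ] S [ -62.  -287.9] zdir-yaw -0.004 x [ 0.001 -0.002 -1.   ] y [-0.28  0.96 -0.  ] F [-0.8  1.8 -0.4] w91.5 j6 -2.52
need cm tool xyz [13.1   0.33  0.52]
```

View pics/w6.png

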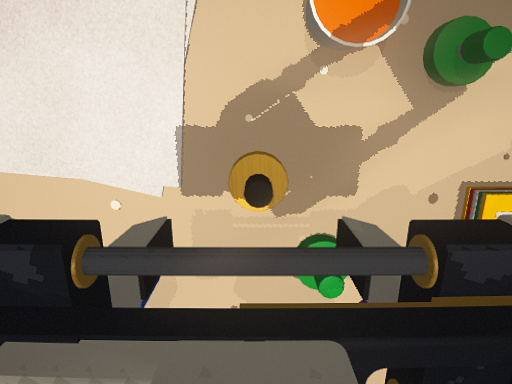

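View pics/t6.png

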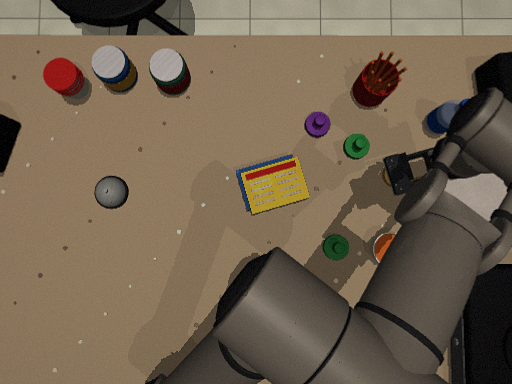

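```bash
python3 - <<'E'
from h import *
c=bot.camera_model("wrist");print(c['position'],proj("wrist",[[599.5,-361.7,58],[599.5,-361.7,20],[599.5,-361.7,0]]))
p,d,W=cloud("wrist")
for q in [(258,190),(258,180),(258,158)]: print(W[q[1],q[0]].round(1))
m=(W[...,2]>45)&(W[...,2]<66)&(np.hypot(W[...,0]-599,W[...,1]+361)<40);B=W[m];print(m.sum(),B.min(0),B.max(0))
m=(W[...,2]>14)&(W[...,2]<24)&(np.hypot(W[...,0]-599,W[...,1]+361)<45);B=W[m];print(m.sum(),B.min(0),B.max(0))
E
```

```text
[ 526.75746139 -380.38484652  315.69613365] [[250.72506295 193.68651242]
 [251.10866714 183.01513704]
 [251.27576862 178.36869047]]
[ 594.  -355.3   60.3]
[ 586.6 -357.5   55. ]
[ 573.4 -361.    20.1]
716 [ 586.12267208 -372.61082608   45.00733905] [ 611.22837922 -347.39092187   62.61053649]
1930 [ 569.47620114 -389.64845972   14.3720949 ] [ 628.54773598 -330.46076961   22.89436179]
```

```bash
python3 -m handwheel '[[[2,0.5,0.4,0],[4,0,0,0],[3,0,0,0],[2,0,0,0],[1,0,0,0],[0.5,0,0,0],[0.3,0,0,0],[0,0,0,0]]]'; python3 - <<'E'
from rel import *
go([599,-360.3,26])
E
```

```text
time: 18.33
tool_pos: [597.1, -353.3, 33.1]
tcp_rot: [-0.855, 1.569, -0.564]
contact_force: [-0.4, 0.5, 0.2]
grip_width: 92.1
t18.33 tcp [ 597.1 -353.3   33.1] S [ -56.7 -276.1] zdir-yaw 0.001 x [ 0.002 -0.001 -1.   ] y [-0.29  0.96 -0.  ] F [-0.4  0.5  0.2] w92.1 j6 -2.51
need cm tool xyz [ 0.72 -0.72 -0.02]
```

```bash
python3 -m handwheel '[[[0.3,-0.4,0,0],[0.3,-0.3,0,0],[0,0,0,0],[0,0,0,0]]]'; python3 - <<'E'
from rel import *
go([599,-360.3,26])
E
python3 -m handwheel '[[[0,0,0,0],[0,0,0,0],[0,0,0,0],[0,0,0,0],[0,0,0,0],[0,0,0,0],[0,0,0,0],[0,0,0,0]]]' 0; python3 -m handwheel '[[[0,0,0,0],[0,0,0,0]]]'
```

```text
time: 18.67
tool_pos: [598.6, -360.6, 26.2]
tcp_rot: [-0.797, 1.57, -0.507]
contact_force: [0.1, 0.1, 0.3]
grip_width: 91.6
t18.67 tcp [ 598.6 -360.6   26.2] S [ -57.4 -283.5] zdir-yaw -0.000 x [ 0. -0. -1.] y [-0.29  0.96 -0.  ] F [0.1 0.1 0.3] w91.6 j6 -2.51
need cm tool xyz [0.02 0.02 0.05]
time: 19.33
tool_pos: [598.6, -360.1, 26.0]
tcp_rot: [0.74, 1.571, 1.03]
contact_force: [-0.5, 0.1, -0.1]
grip_width: 43.3
time: 19.5
tool_pos: [598.5, -360.1, 26.0]
tcp_rot: [0.82, 1.571, 1.111]
contact_force: [-0.1, -0.5, -0.1]
grip_width: 29.8
```

```bash
python3 -m handwheel '[[[0,0,0,0],[0,0,0,0],[0,0,0,0],[0,0,0,0],[0,0,0,0],[0,0,0,0]]]'; python3 -m handwheel '[[[-1,0,0,0],[-2,0,0,0],[-4,0,0,0],[-4,0,0,0],[0,0,0,0],[0,0,0,0]]]'; python3 - <<'E'
from rel import *
go([570.3,-73.2,130])
p,d,W=cloud("wrist");cv2.imwrite("pics/w7.png",p[:,:,::-1])
p,d,W=cloud("scene");cv2.imwrite("pics/s7.png",p[:,:,::-1])
E
```

```text
time: 20.0
tool_pos: [598.7, -360.4, 26.1]
tcp_rot: [-1.002, 1.57, -0.712]
contact_force: [1.2, -2.5, -0.6]
grip_width: 25.9
time: 20.5
tool_pos: [599.4, -360.4, 139.1]
tcp_rot: [-0.86, 1.566, -0.569]
contact_force: [-1.5, 0.4, -5.8]
grip_width: 25.3
t20.50 tcp [ 599.4 -360.4  139.1] S [ -56.6 -283.5] zdir-yaw 0.000 x [ 0.004 -0.002 -1.   ] y [-0.29  0.96 -0.  ] F [-1.5  0.4 -5.8] w25.3 j6 -2.51
need cm tool xyz [ 0.83 28.35  5.44]
```

View pics/w7.png

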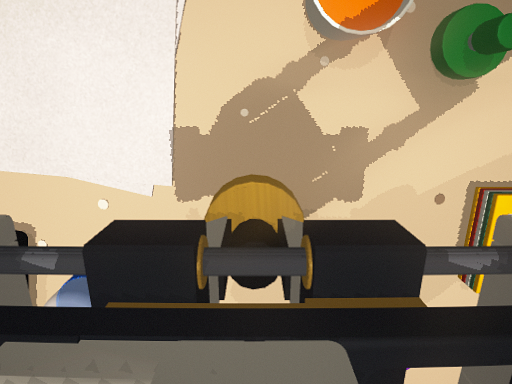

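View pics/s7.png

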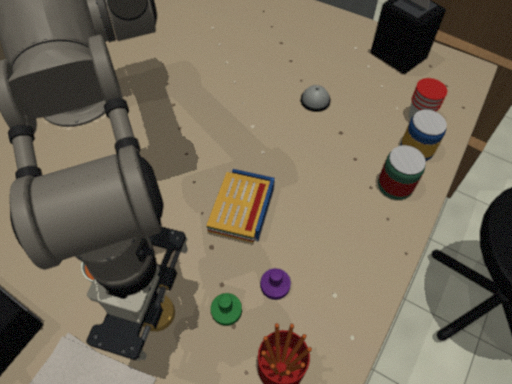

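```bash
python3 -m handwheel '[[[0,1.5,0.3,0],[0,3,0.6,0],[0,4,0.8,0],[0,4,0.8,0],[0,4,0.8,0],[0,4,0.8,0],[0,4,0.7,0],[0,2.5,0.5,0]]]'; python3 -m handwheel '[[[0,1.3,0.1,0],[0,0,0,0],[0,0,0,0],[0,0,0,0]]]'; python3 - <<'E'
from rel import *
go([570.3,-73.2,70])
p,d,W=cloud("scene");cv2.imwrite("pics/s8.png",cv2.resize(p[90:290,100:360,::-1],None,fx=3,fy=3))
E
```

```text
time: 21.27
tool_pos: [569.1, -81.7, 133.4]
tcp_rot: [2.38, 1.563, 2.671]
contact_force: [0.7, 1.1, -5.5]
grip_width: 25.3
time: 21.6
tool_pos: [569.0, -74.6, 135.0]
tcp_rot: [2.933, 1.569, -3.061]
contact_force: [0.2, 0.7, -5.2]
grip_width: 25.0
t21.60 tcp [569.  -74.6 135. ] S [-3.9 -1. ] zdir-yaw -0.000 x [-0.002 -0.    -1.   ] y [-0.29  0.96  0.  ] F [ 0.2  0.7 -5.2] w25.0 j6 -2.12
need cm tool xyz [6.5  0.09 0.17]
```

View pics/s8.png

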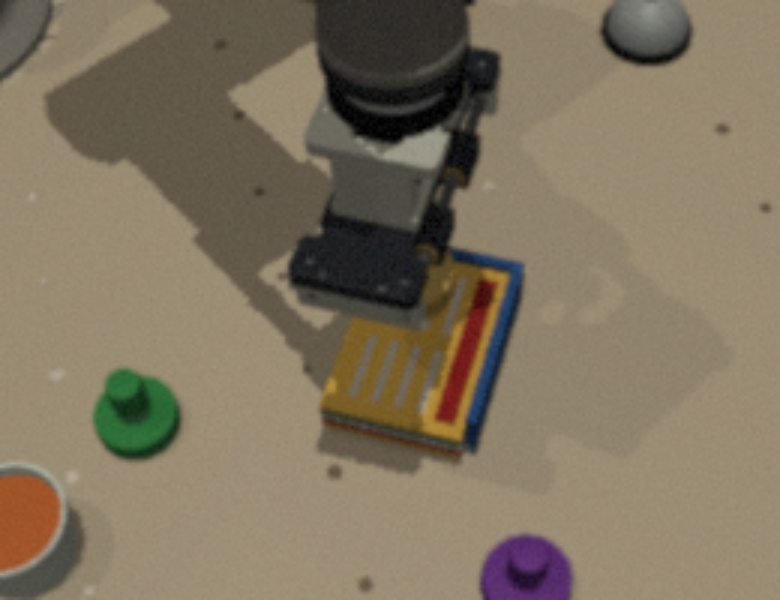

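```bash
python3 -m handwheel '[[[1,0.1,0.2,0],[2,0,0,0],[1.5,0,0,0],[0.8,0,0,0],[0.5,0,0,0],[0.3,0,0,0],[0,0,0,0],[0,0,0,0]]]'; python3 -m handwheel '[[[0.1,0,0,0],[0.1,0,0,0],[0,0,0,0]]]'; python3 -c "
from rel import *
st()"
```

```text
time: 22.32
tool_pos: [571.4, -72.2, 75.5]
tcp_rot: [-0.471, 1.57, -0.181]
contact_force: [-0.2, -0.4, -5.6]
grip_width: 25.5
time: 22.57
tool_pos: [571.1, -72.0, 73.3]
tcp_rot: [-0.405, 1.57, -0.115]
contact_force: [-0.0, 0.1, -4.6]
grip_width: 25.4
t22.57 tcp [571.1 -72.   73.3] S [-1.2  0.9] zdir-yaw 0.000 x [ 0.001 -0.    -1.   ] y [-0.29  0.96 -0.  ] F [-0.   0.1 -4.6] w25.4 j6 -2.12
```

```bash
python3 -m handwheel '[[[0.1,0,0,0],[0.1,0,0,0],[0.1,0,0,0],[0,0,0,0],[0,0,0,0]]]'; python3 -m handwheel '[[[0.1,0,0,0],[0,0,0,0],[0,0,0,0]]]'; python3 -m handwheel '[[[0.05,0,0,0],[0,0,0,0],[0,0,0,0]]]'; python3 -m handwheel '[[[0.05,0,0,0],[0,0,0,0],[0,0,0,0]]]'
```

```text
time: 22.98
tool_pos: [570.8, -72.0, 69.9]
tcp_rot: [2.345, 1.571, 2.635]
contact_force: [0.5, -0.1, -4.8]
grip_width: 25.4
time: 23.23
tool_pos: [570.9, -72.0, 69.0]
tcp_rot: [1.643, 1.571, 1.933]
contact_force: [0.4, 0.6, -5.6]
grip_width: 25.6
time: 23.48
tool_pos: [570.9, -71.9, 68.5]
tcp_rot: [1.567, 1.571, 1.857]
contact_force: [-0.1, -0.5, -4.0]
grip_width: 25.4
time: 23.73
tool_pos: [571.0, -72.0, 68.0]
tcp_rot: [-0.304, 1.571, -0.014]
contact_force: [0.5, -0.5, -4.8]
grip_width: 25.3
```

```bash
python3 -m handwheel '[[[0.05,0,0,0],[0,0,0,0],[0,0,0,0]]]'; python3 -m handwheel '[[[0.05,0,0,0],[0,0,0,0],[0,0,0,0]]]'; python3 -m handwheel '[[[0.05,0,0,0],[0,0,0,0],[0,0,0,0]]]'
```

```text
time: 23.98
tool_pos: [571.1, -72.0, 68.0]
tcp_rot: [-0.438, 1.57, -0.147]
contact_force: [-1.8, -0.4, 1.2]
grip_width: 25.4
time: 24.23
tool_pos: [571.1, -72.1, 68.0]
tcp_rot: [-0.509, 1.57, -0.219]
contact_force: [-3.9, -0.2, 5.6]
grip_width: 25.3
time: 24.48
tool_pos: [571.2, -72.1, 68.0]
tcp_rot: [-0.538, 1.57, -0.247]
contact_force: [-4.0, -0.0, 9.5]
grip_width: 25.0
```

```bash
python3 -m handwheel '[[[-0.1,0,0,0],[0,0,0,0],[0,0,0,0]]]'; python3 -m handwheel '[[[0,0,0,0],[0,0,0,0],[0,0,0,0],[0,0,0,0],[0,0,0,0],[0,0,0,0]]]' 0.7; python3 -m handwheel '[[[-0.5,0,0,0],[-1.5,0,0,0],[-3,0,0,0],[-4,0,0,0],[-4,0,0,0],[0,0,-4,0],[0,0,-4,0],[0,0,0,0]]]'; python3 - <<'E'
from rel import *
st()
p,d,W=cloud("top");cv2.imwrite("pics/t9.png",cv2.resize(p[140:240,215:345,::-1],None,fx=6,fy=6,interpolation=cv2.INTER_CUBIC))
p,d,W=cloud("scene");cv2.imwrite("pics/s9.png",cv2.resize(p[150:260,170:300,::-1],None,fx=6,fy=6,interpolation=cv2.INTER_CUBIC))
E
```

```text
time: 24.73
tool_pos: [571.2, -72.0, 68.0]
tcp_rot: [-0.492, 1.57, -0.202]
contact_force: [-3.2, 0.1, 4.5]
grip_width: 25.2
time: 25.23
tool_pos: [570.9, -72.0, 67.4]
tcp_rot: [1.579, 1.571, 1.869]
contact_force: [0.6, 0.1, 0.5]
grip_width: 60.5
time: 25.9
tool_pos: [487.5, -94.8, 197.2]
tcp_rot: [2.702, 1.564, 2.991]
contact_force: [0.7, -0.1, -0.7]
grip_width: 64.3
t25.90 tcp [487.5 -94.8 197.2] S [-87.9   2.9] zdir-yaw -0.001 x [-0.006  0.001 -1.   ] y [-0.29  0.96  0.  ] F [ 0.7 -0.1 -0.7] w64.3 j6 -2.21
```

View pics/s9.png

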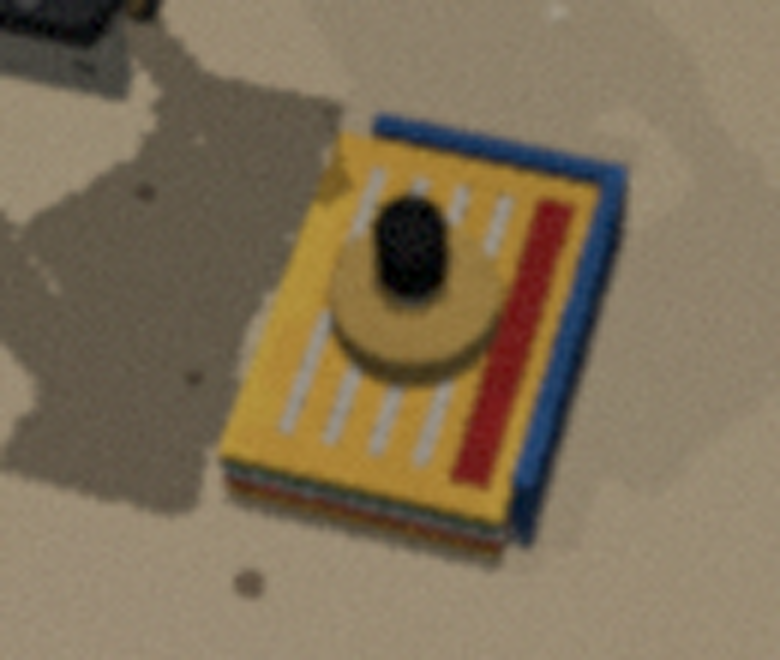

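View pics/t9.png

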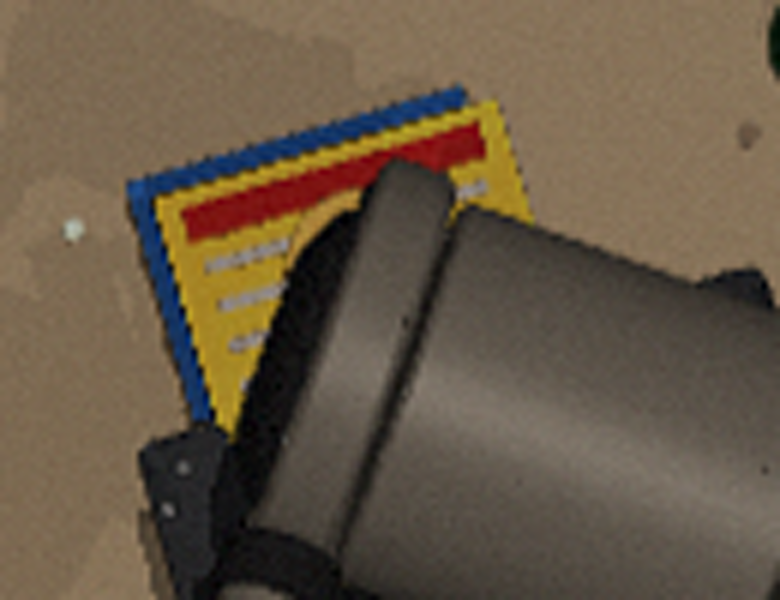

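```bash
python3 -m handwheel '[[[0,0,-2,0],[0,0,0,0],[0,0,0,0],[0,0,0,0]]]'; python3 - <<'E'
from rel import *
p,d,W=cloud("scene")
m=(W[...,2]>88)&(W[...,2]<108)&(np.hypot(*(W[...,:2]-[571,-72]).transpose(2,0,1))<40)
print("knob S", toS(((W[m].min(0)+W[m].max(0))/2)))
g=cv2.cvtColor(p,cv2.COLOR_RGB2HSV)
print("bell/tub",bot.find_in("scene","bell")[:1],bot.find_in("scene","tub")[:1])
st(); print(bot.close_job())
E
```

```text
time: 26.33
tool_pos: [476.4, -100.6, 197.7]
tcp_rot: [-0.378, 1.569, -0.088]
contact_force: [1.0, 0.7, -0.2]
grip_width: 64.5
knob S [ 2.36331174 -0.7088325 ]
bell/tub [{'bbox': [300.8, 83.9, 26.4, 27.4], 'conf': 0.74}] [{'bbox': [78.8, 244.5, 48.3, 45.3], 'conf': 0.81}]
t26.48 tcp [ 475.9 -100.4  197.4] S [-100.5    0.9] zdir-yaw 0.001 x [ 0.  0. -1.] y [-0.29  0.96  0.  ] F [ 0.5 -0.5 -0.4] w64.5 j6 -2.23
the job is handed in; nothing more can be done
None
```

The five plates are squared against both fences, the brass weight stands on the middle of the pile, and the job was handed in at about 26.5 s of the 67 s allowed.

- **Squaring:** I pushed the pile against the back fence, then the side fence, then tapped the back fence once more. Force rose firmly to about 13–20 N each time. The second back-fence tap stopped at the same position as the first, to 0.1 mm.
- **Flushness check:** In the last scene picture the plate edges line up and sit tight against both fences. At about 2 mm per pixel, that picture can't confirm the 2.5 mm limit on its own, so I relied on the repeated contact position.
- **Weight:** I gripped it by its knob and lowered it in steps of 1 mm, then 0.5 mm. The reading peaked at about 9.5 N, roughly 15 N above the reading with it hanging free, against the 60 N limit. The last camera check put its knob about 2.5 mm from the stand's centre, and it looks upright.
- **Bell and tub:** Neither was touched, and both were found where they stood at the start, to within a few pixels. The gripper was clear of everything at hand-in.

**Disagreements:** The top and scene cameras differed by about 4–5 mm in x for the stand and the weight. Contact with the back fence agreed with the top camera. A fit from the wrist camera, which saw only part of the fence, was about 22 mm off in x, so I discarded it.

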